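# Close up the leak-test fixture

### The job

A blue housing sits ready in the leak-test chamber. Close the fixture for the test: push the lid over from behind until it lies fully shut on the chamber, without slamming it, then push the red clamp handle over and down as far as it goes so that the clamp arm holds the lid. Only push with the fingers: take hold of nothing, leave the housing as it sits and do not disturb the other things on the bench, and finish clear of everything.

Things in the scene. Friction and masses are not known exactly. Their poses are not given: they have to be found in the camera images.
- fixture: Leak-test fixture fixed to the bench, turned up to 0.3 rad: base plate (x -85..85, y -100..190, top at z 12 mm), aluminium chamber block 150 (x) by 140 (y) mm centred on the origin, rim 67 mm up, lid hinged on its -y side, toggle clamp on a riser on its +y side. Origin on the bench under the chamber's centre, z up, y from hinge to clamp. 'Fixture frame' below: (x, y, z) in mm in this frame.
- lid (a joint): Lid angle, rad: 0 fully shut (level on the chamber), pi/2 upright; starts at 1.75 to 1.98, leaning back to -y (stop 2.1). Aluminium frame with clear window, 160 mm along the hinge, 147 mm from hinge to free edge, 12 mm thick, 0.3 to 0.6 kg. A friction hinge holds it where it is left: it does not fall, and takes 1 to 6 N at the free edge to push shut.
- lid_hinge (a point): Point on the lid's hinge axis, mid-length: fixture frame (0, -72, 69). The axis runs along the fixture's x; the lid's underside turns in a plane through it.
- lid_edge (a point): Middle of the lid's free edge, on its outer face (on top when shut): 147 mm along the lid from the hinge axis and 12 mm out. Shut: fixture frame (0, 75, 81). Its frame turns with the lid: y from hinge to free edge, z out of the outer face.
- clamp_arm (a joint): Steel clamp arm, rad: starts at 0, open (raised, leaning 20 degrees over the chamber); about 1.22 is clamped (level, rubber spindle foot on the lid). Pivot at fixture frame (0, 110, 103), 75 mm long, 20 mm wide, top 175 mm above the bench when open, its spindle then sticking out over the lid to y 69, 155 mm up: mind the gripper's body there. The clamp handle moves it through a linkage.
- clamp_tip (a point): Centre of the free end of the clamp handle: steel bar with a red grip 20 (x) by 18 mm thick, 82 mm long. Starts upright, leaning 13 degrees out (+y), this end at fixture frame (0, 162, 242). Pushed out (+y) and down it stops 2 degrees past level, this end at (0, 245, 121). 1 to 4 N at the end; stays where left; free space below. Its frame: z along the handle to this end, y on the outer/lower side.
- clamp_pin (a point): Pin on which the clamp handle turns, 135 mm from the handle's end. It shifts as the linkage moves: fixture frame (0, 131, 110) open, (0, 110, 125) clamped. The handle swings through about 78 degrees in the plane x = 0 of the fixture.
- housing: The part under test: blue plastic housing, flange 78 x 64 mm, 29 mm high (34 mm with its grey port), loose, sitting on the chamber's floor 24 mm above the bench. Origin at the centre of its underside. To be left alone.
- spare: Bystander: a grey housing like it, 78 x 64 x 34 mm, standing on the bench. Origin at the centre of its underside.
- canister: Bystander: upright blue 1-litre plastic canister with a green screw cap, 80 x 115 mm, 195 mm high with its cap. Origin at the centre of its underside.
- fitting: Bystander: small brass hose fitting, 22 mm across, 40 mm high, standing. Origin at the centre of its underside.
- screwdriver: Bystander: screwdriver lying on the bench, 170 mm long. Origin under its middle.

How it is judged:
By the outcome, as a careful person would: the job done as asked, in the order asked, and still so for the second after the job is handed in, with the robot touching nothing.
It also fails if it takes over 48 s, if anything falls off the work surface, if the arm or the gripper's body presses on something with over 40 N, if the wrist force passes 120 N, or if a joint passes its speed limit or range.

### The arm

A 6-joint arm with a two-finger parallel gripper is mounted at the origin on the work surface. World frame = base frame: x ahead of the robot, y to its left, z up, the work surface at z = 0. Lengths are in m, angles in rad, forces in N, time in s.
With the tool pointing down it reaches from about 0.375 to 0.9 m from the base axis. Payload 3.1 kg.
Tool frame: the origin (TCP) lies between the finger pads; the fingertips stand 8 mm ahead of it and the grasp point (between the pads) lies 11 mm behind it; z points along the fingers, y is the line along which they close (so a half turn about z gives the same grasp; the last joint's range is limited). The gripper opens to 87 mm and grips with 3 to 60 N. Pads are 19 mm wide; open, the fingers measure 117 mm over their backs; the gripper's body (75 mm by 190 mm) begins 51 mm behind the grasp point.
Start: joints at [-1.317, 0.527, 1.433, -0, 1.181, -0.178], TCP at [0.262, -0.567, 0.231] pointing down, gripper open.
Joint ranges: [-3.08, 3.08], [-0.75, 2.2], [0.22, 2.44], [-1.43, 4.57], [0, 2.65], [-2.85, 2.85]. Speed limits (rad/s): [2.79, 2.79, 3.14, 3.14, 3.14, 3.14].

### API

Orientations are given as a unit quaternion [x, y, z, w].
In Python, from rig import robot gives the robot as it stands.
- The arm moves only by the tool move_arm, never from a script. Its argument "motion" is text: rows parted by semicolons, each of 5 numbers parted by spaces: the opening, from -1 (shut) to 1 (fully open), then the shift along the tool's x, y, z normalised to -1 to 1, where 1 is 0.2 m, then the turn about the tool's z normalised to -1 to 1, where 1 is pi rad. A call has 1 to 12 rows; each row is the pose to reach, as a shift and turn from the pose commanded when the call began, along the tool's axes at that moment, turning the shorter way round; what a row does not reach only later rows make up. A row lasts 1/12 s, in which the tool goes at most 41.7 mm and 7.16 degrees, less where a joint would pass 70% of its speed; a pose out of reach is approached as far as the arm can. A call with a number of a shift or a turn outside -1 to 1 is refused whole. A call with a gripper value outside its range is refused whole. The fingers move at their own pace and stop on an object; "newtons" is the grip in N (left out, the last holds). Time passes only in rows, so rows that repeat a pose let the fingers close. It gives the time, the measured TCP pose, the force, the opening and the grip force at its end, in the units of the state.
- robot.get_obs(): the state, without advancing time (a new reading comes with each control period).
- robot.camera(name): name is "scene" or "top"; returns (picture, depth): 400x640x3 uint8, red, green, blue; 400x640 float32, m along the optical axis (not along the pixel's ray), 0 where there is no reading.
- robot.camera_model(name): a dict with "mtx" (3x3 intrinsics, pixels), "position" and "attitude" of the camera in the world. Camera axes: x right, y down, z forward; pixel columns grow to the right and rows downward; lengths in m; the calibration is good to about 2 mm. A picture is of the moment at which its call begins. camera_model takes no time and is no camera call.
- robot.hand_in(): hands the job in; it is judged then, once.
The state is a dict: "time": time; "q": joint angles; "joint_velocities": joint speeds; "joint_torque": joint torques, N m; "position": TCP position; "tool_rot": TCP orientation; "ft_force": force on the tool from outside, world axes, zero at the start; "moment": the same for the moment, N m; "grip_width": finger opening in m; "grip_force": force on a finger pad.
Only numpy, scipy, OpenCV 4.12 (cv2) and the standard library are available. Lean on these libraries where they do the work, as an engineer would, in place of code of your own. Each camera call takes 0.05 s, during which the arm holds its last target. There are 200 camera calls.

## Working session

There is one attempt and no reset: what is moved stays moved. The work goes in short steps, Python scripts to look and compute and a tool call to move; the robot and the scene stay as the last step left them, time stands still between calls to the robot, and variables do not carry over. Pictures are saved under pics/ and viewed, at most 10 in all, crops included, and the job is handed in when it is done.

Besides the shell and the picture viewer there is one more tool, called after "Emit:" as a command line: name --argument value ..., lists and objects as JSON in quotes. move_arm: Moves the arm, as the interface text tells. Its arguments: {"type":"object","properties":{"motion":{"type":"string"},"newtons":{"type":"number"}},"required":["motion"]}

```bash
mkdir -p pics; cat > h.py <<'E'
import numpy as np,cv2
from rig import robot
from scipy.spatial.transform import Rotation as R
def cam(n):
    im,d=robot.camera(n);m=robot.camera_model(n);return im,d,m
def rot(m):
    a=np.array(m["attitude"],float)
    return a if a.shape==(3,3) else R.from_quat(a).as_matrix()
def pts(d,m):
    K=np.array(m["mtx"]);v,u=np.indices(d.shape)
    c=np.stack([(u-K[0,2])/K[0,0]*d,(v-K[1,2])/K[1,1]*d,d],-1)
    return c@rot(m).T+np.array(m["position"])
E
python3 - <<'E'
from h import *
for n in("scene","top"):
    im,d,m=cam(n);cv2.imwrite(f"pics/{n}0.png",im[...,::-1]);np.savez(f"{n}0.npz",im=im,d=d);print(n,m)
o=robot.get_obs();print(o)
E
```

```text
scene {'mtx': array([[520.92604046,   0.        , 316.0419467 ],
       [  0.        , 520.92604046, 203.74025284],
       [  0.        ,   0.        ,   1.        ]]), 'position': array([ 1.15602038, -1.05409206,  1.07441858]), 'attitude': array([ 0.86260942,  0.25442728, -0.12884934, -0.41781527])}
top {'mtx': array([[420.4177065 ,   0.        , 319.59470731],
       [  0.        , 420.4177065 , 200.67668123],
       [  0.        ,   0.        ,   1.        ]]), 'position': array([ 0.43972752, -0.08262599,  1.25587893]), 'attitude': array([-0.70486933,  0.70870634, -0.01819632,  0.0237371 ])}
{'time': 0.1, 'q': array([-1.31650703e+00,  5.28349478e-01,  1.43374366e+00, -6.17840008e-05,
        1.18137976e+00, -1.78483507e-01]), 'joint_velocities': array([ 0.00200782,  0.00029202, -0.00072025,  0.00028215,  0.00076069,
        0.00076186]), 'joint_torque': array([-1.14937488e-04, -4.40985775e+01, -1.77151018e+01,  6.34888373e-02,
        5.34013670e-02, -5.22785672e-05]), 'position': array([ 0.26197952, -0.5667563 ,  0.22969374]), 'tool_rot': array([ 9.76676714e-01,  2.14713090e-01, -6.41723411e-05, -9.38362814e-04]), 'ft_force': array([-0.11741303,  0.09771845,  0.24439143]), 'moment': array([-0.03780904, -0.01196869,  0.02968674]), 'grip_force': 0.0, 'grip_width': 0.08666482946800305}
```

View pics/scene0.png

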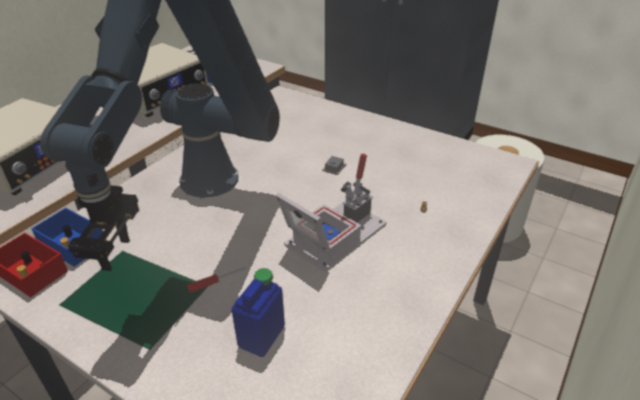

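View pics/top0.png

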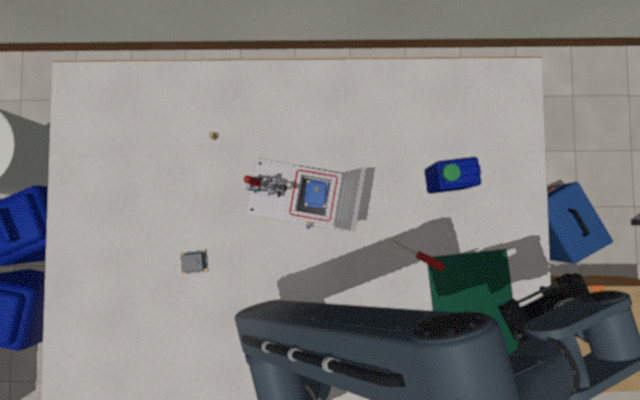

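The scene view shows the fixture with its lid leaning back at about (310,220) and the red handle upright at (361,165). In the top view, the red seal on the rim is at about (315,195), the lid at (350,198), the handle tip at (248,182) and the canister at (453,174). The fixture's +y axis points roughly along world +y.

```bash
python3 - <<'E'
from h import *
def ray(m,u,v,z):
    K=np.array(m["mtx"]);c=rot(m)@np.array([(u-K[0,2])/K[0,0],(v-K[1,2])/K[1,1],1]);p=np.array(m["position"]);return p+c*(z-p[2])/c[2]
m=robot.camera_model("top");f=np.load("top0.npz");im,d=f["im"],f["d"];P=pts(d,m)
print("bench z",np.median(P[250:290,100:170,2]),"center depths",P[195,315],P[165,300],P[170,260], P[182,248])
hsv=cv2.cvtColor(im,cv2.COLOR_RGB2HSV)
red=(((hsv[...,0]<8)|(hsv[...,0]>172))&(hsv[...,1]>70)&(hsv[...,2]>60)).astype(np.uint8)
n,l,s,c=cv2.connectedComponentsWithStats(red)
for i in range(1,n):
    if s[i,4]>8:print("red",s[i],c[i])
ring=np.zeros_like(red);ring[160:230,286:345]=red[160:230,286:345]
q=np.argwhere(ring)[:,::-1]
W=np.array([ray(m,u,v,.067)[:2] for u,v in q]);r=cv2.minAreaRect((W*1000).astype(np.float32));print("ring",r)
print("ring z",np.median(P[ring>0][:,2]))
x,y,z=P[...,0],P[...,1],P[...,2]
reg=(x>.25)&(x<.65)&(y>-.3)&(y<.2)
for a,b in((.007,.018),(.06,.072)):
    k=(reg&(z>a)&(z<b)); mm=cv2.morphologyEx(k.astype(np.uint8),cv2.MORPH_OPEN,np.ones((2,2)))
    n,l,s,c=cv2.connectedComponentsWithStats(mm)
    for i in range(1,n):
        if s[i,4]>40:
            r=cv2.minAreaRect((P[l==i][:,:2]*1000).astype(np.float32));print(a,s[i],r)
k=reg&(z>.008);r=cv2.minAreaRect((P[k][:,:2]*1000).astype(np.float32));print("all",r)
k=reg&(z>.09)&(y<-.06);print("lid high pts",k.sum());
Q=P[k];print(Q.min(0),Q.max(0)); j=np.argsort(-Q[:,2])[:40];print("lid top mean",Q[j].mean(0))
# scene
m=robot.camera_model("scene");f=np.load("scene0.npz");im2,d2=f["im"],f["d"];P2=pts(d2,m)
hsv=cv2.cvtColor(im2,cv2.COLOR_RGB2HSV)
red=(((hsv[...,0]<8)|(hsv[...,0]>172))&(hsv[...,1]>70)&(hsv[...,2]>60)).astype(np.uint8)
red[:,:340]=0;red[:,380:]=0;print("scene bench",P2[300,170])
n,l,s,c=cv2.connectedComponentsWithStats(red)
for i in range(1,n):
    if s[i,4]>8:
        Q=P2[l==i];j=np.argsort(-Q[:,2])[:20];print("hand",s[i],Q[j].mean(0),Q.min(0),Q.max(0))
E
python3 - <<'E'
import cv2
a=cv2.imread('pics/top0.png')[140:250,230:390];b=cv2.imread('pics/scene0.png')[140:280,265:395]
cv2.imwrite('pics/c1.png',cv2.resize(a,None,fx=5,fy=5,interpolation=cv2.INTER_CUBIC))
E
```

```text
bench z -0.0002828482310077707 center depths [ 0.52767891 -0.06025738  0.05152826] [ 0.62105783 -0.01499962  0.00785185] [0.60577114 0.1035777  0.01527337] [0.54664469 0.09914461 0.23892484]
red [289 170  49  51 235] [311.54893617 192.36595745]
red [244 176  17  10 115] [251.90434783 180.67826087]
red [548 186   8   5  24] [551.         187.70833333]
red [416 251  28  20 228] [430.02631579 260.61403509]
ring ((527.2213134765625, -54.87220764160156), (120.4060287475586, 131.85133361816406), 80.13023376464844)
ring z 0.06827463344445683
0.007 [254 159  41  28 684] ((558.8956909179688, 0.5959930419921875), (275.4046630859375, 93.0595703125), 53.5989875793457)
0.007 [247 188  60  37 936] ((502.665283203125, 22.78856658935547), (229.88986206054688, 98.65149688720703), 79.7322769165039)
0.007 [313 223  22   7  73] ((438.35699462890625, -84.31957244873047), (64.51570129394531, 9.759859085083008), 80.27220916748047)
0.06 [ 286  167   57   59 1399] ((524.9794311523438, -58.971923828125), (143.76858520507812, 158.36886596679688), 79.01781463623047)
all ((446.3379821777344, -52.67475891113281), (493.9635009765625, 392.6443176269531), 89.99395751953125)
lid high pts 17971
[ 0.25000409 -0.28759031  0.09049629] [ 0.5904266  -0.06001347  1.25587893]
lid top mean [ 0.43972752 -0.08262599  1.25587893]
scene bench [ 0.29881449 -0.4825562   0.00331333]
hand [357 154   9  25 127] [0.55905759 0.0985757  0.23880659] [0.54869989 0.07707095 0.16981004] [0.5683211  0.10820334 0.24347948]
hand [340 219  16  19  52] [ 0.59226225 -0.02490958  0.07126375] [ 0.56092287 -0.07785111  0.0620184 ] [0.6032155  0.00106307 0.07497572]
```

View pics/c1.png

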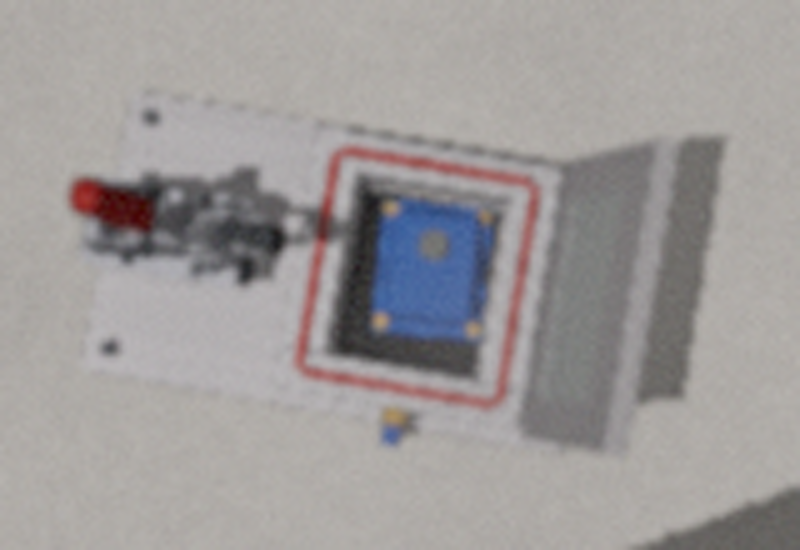

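The crop confirms the pose: fixture +y is about 10° from world +y towards +x. The lid leans back with its free edge along crop u≈655–720. The clamp spindle reaches over the ring at crop (325,225).

```bash
cat >> h.py <<'E'
YAW=np.radians(-9.87);C=np.array([.5272,-.0549])
Rz=np.array([[np.cos(YAW),-np.sin(YAW)],[np.sin(YAW),np.cos(YAW)]])
def fix2w(p): p=np.array(p)/1000; return np.r_[C+Rz@p[:2],p[2]]
def w2fix(P): return np.concatenate([(P[...,:2]-C)@Rz,P[...,2:]],-1)*1000
def plan(targets,base=None):
    """fixture-frame TCP targets -> normalised tool shifts, from the present pose (or given base)"""
    o=robot.get_obs();Rt=R.from_quat(o["tool_rot"]).as_matrix()
    b=o["position"] if base is None else base
    ty=np.degrees(np.arctan2(Rt[1,1],Rt[0,1]));want=np.degrees(YAW)
    print("TCP fix",w2fix(o["position"]).round(1),"F",o["ft_force"].round(1),"t",o["time"],"turn",round(-(want-ty)/180,4))
    for t in targets: print(t,(Rt.T@(fix2w(t)-b)/.2).round(3))
E
python3 - <<'E'
from h import *
for n in("top","scene"):
    f=np.load(n+"0.npz");F=w2fix(pts(f["d"],robot.camera_model(n)));F=F[f["d"]>0]
    k=(abs(F[:,0])<78)&(F[:,1]>-190)&(F[:,1]<-72)&(F[:,2]>85)&(F[:,2]<230);Q=F[k]
    print(n,k.sum(),Q.min(0),Q.max(0))
    a=np.arctan2(Q[:,2]-69,Q[:,1]+72);print("ang pct",np.percentile(a,[5,25,50,75,95]).round(3)); 
    h=Q[Q[:,2]>Q[:,2].max()-12];print("edge",h.mean(0),h.min(0),h.max(0))
    k=(abs(F[:,0])<30)&(F[:,1]>140)&(F[:,1]<200)&(F[:,2]>225);print("handle",F[k].mean(0),F[k].min(0),F[k].max(0))
    k=(F[:,2]>185)&(F[:,2]<200)&(F[:,1]<-250)&(F[:,1]>-520)&(F[:,0]>-60)&(F[:,0]<300);print("can",F[k].mean(0) if k.any() else None)
plan([(0,-220,300),(0,-175,300),(0,-175,180)])
E
```

```text
top 1189 [ -77.99041474 -122.76824478   85.07125334] [ 77.92090456 -74.58481003 214.02441549]
ang pct [1.819 1.836 1.843 1.855 1.902]
edge [  -0.53065543 -115.54388692  208.86123339] [ -77.66387401 -122.76824478  202.74392795] [  77.48966407 -108.2517488   214.02441549]
handle [  0.42212574 157.59702873 237.6214521 ] [ -8.7517479  148.75834364 225.95164254] [ 10.47207769 168.11279051 243.43694161]
can [ 112.76709048 -360.62401669  193.04983432]
scene 1069 [ -77.90812755 -123.99464535   85.07928936] [ 77.80381256 -83.145264   214.7694405 ]
ang pct [1.857 1.915 1.937 1.99  2.185]
edge [   2.82106271 -116.86959858  208.69454462] [ -77.58993907 -123.99464535  202.98899442] [  77.39488188 -106.9670273   214.7694405 ]
handle [  5.29671532 156.67652593 235.14020543] [ -6.59636004 147.76765582 225.26088159] [ 16.02900836 166.32451667 244.79184454]
can [ 118.80715128 -364.36457377  192.56662073]
TCP fix [-173.6 -549.7  229.7] F [-0.1  0.1  0.2] t 0.1 turn -0.3074
(0, -220, 300) [ 1.652 -0.863 -0.349]
(0, -175, 300) [ 1.78  -1.048 -0.349]
(0, -175, 180) [ 1.779 -1.047  0.251]
```

Emit:
move_arm --motion "-1 0.1 -0.05 -0.35 -0.04; -1 0.3 -0.15 -0.35 -0.08; -1 0.5 -0.25 -0.35 -0.12; -1 0.7 -0.35 -0.35 -0.16; -1 0.85 -0.43 -0.35 -0.2; -1 0.9 -0.45 -0.35 -0.24; -1 0.9 -0.45 -0.35 -0.28; -1 0.9 -0.45 -0.35 -0.307; -1 0.9 -0.45 -0.35 -0.307; -1 0.9 -0.45 -0.35 -0.307"

```text
time: 0.93
position: [0.3878, -0.4098, 0.3002]
tool_rot: [0.766, 0.642, 0.0, -0.0]
ft_force: [-0.8, 0.5, 0.9]
grip_width: 0.0283
grip_force: 0.0
```

```bash
python3 - <<'E'
from h import *
plan([(0,-200,300),(0,-160,300),(0,-160,182)])
E
```

```text
TCP fix [ -76.5 -373.6  300.2] F [-0.8  0.5  0.9] t 0.9333 turn -0.0011
(0, -200, 300) [0.869 0.38  0.001]
(0, -160, 300) [1.069 0.379 0.002]
(0, -160, 182) [1.069 0.379 0.592]
```

Emit:
move_arm --motion "-1 0.2 0.08 0 0; -1 0.4 0.17 0 0; -1 0.6 0.26 0 0; -1 0.8 0.35 0 0; -1 0.95 0.38 0 0; -1 1 0.38 0 0; -1 1 0.38 0.2 0; -1 1 0.38 0.4 0; -1 1 0.38 0.55 0; -1 1 0.38 0.64 0; -1 1 0.38 0.64 0; -1 1 0.38 0.64 0"

```text
time: 1.93
position: [0.4965, -0.2267, 0.1717]
tool_rot: [0.766, 0.642, -0.0, -0.001]
ft_force: [0.8, -0.2, 0.4]
grip_width: 0.0002
grip_force: 0.0
```

```bash
python3 - <<'E'
from h import *
plan([(0,-135,172),(0,-100,172)])
im,d,m=cam("scene");cv2.imwrite("pics/s1.png",cv2.resize(im[100:320,200:460,::-1],None,fx=3,fy=2.7))
E
```

```text
TCP fix [  -0.8 -174.5  171.7] F [ 0.8 -0.2  0.4] t 1.9333 turn -0.0011
(0, -135, 172) [ 0.198  0.003 -0.001]
(0, -100, 172) [ 0.373  0.003 -0.001]
```

View pics/s1.png

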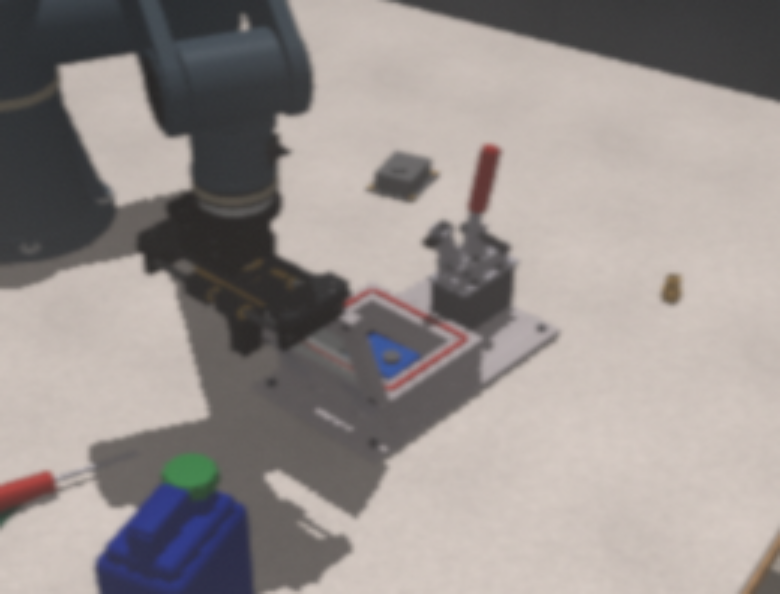

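The gripper stands behind the lid at about crop (270,310). Its long body side runs along the hinge, as planned. Starting to push.

Emit:
move_arm --motion "-1 0.05 0.004 0 0; -1 0.1 0.004 0 0; -1 0.14 0.004 0 0; -1 0.18 0.004 0 0; -1 0.21 0.004 0 0; -1 0.24 0.004 0 0; -1 0.27 0.004 0 0; -1 0.3 0.004 0 0; -1 0.33 0.004 0 0; -1 0.36 0.004 0 0; -1 0.38 0.004 0 0; -1 0.38 0.004 0 0"

```text
time: 2.98
position: [0.5123, -0.1517, 0.1735]
tool_rot: [0.765, 0.643, 0.001, 0.002]
ft_force: [0.9, -2.3, 1.4]
grip_width: 0.0006
grip_force: 1.2
```

```bash
cat >> h.py <<'E'
def lid(n="top",tag=None):
    im,d,m=cam(n);F=w2fix(pts(d,m))[d>0]
    k=(abs(abs(F[:,0])-68)<8)&(F[:,1]>-110)&(F[:,1]<85)&(F[:,2]>78)&(F[:,2]<222);Q=F[k]
    r=np.hypot(Q[:,1]+72,Q[:,2]-69);a=np.arctan2(Q[:,2]-69,Q[:,1]+72)-np.arcsin(np.clip(12/r,-1,1))
    k=(r>70)&(r<150);print("lid theta (outer face seen)",np.percentile(a[k],[10,50,90]).round(3),k.sum())
    if tag: cv2.imwrite(f"pics/{tag}.png",im[...,::-1])
E
python3 - <<'E'
from h import *
plan([(0,-80,172)]);lid();print(robot.get_obs()["position"])
E
```

```text
TCP fix [  1.9 -97.9 173.5] F [ 0.9 -2.3  1.4] t 2.9833 turn -0.0001
(0, -80, 172) [ 0.089 -0.01   0.007]Traceback (most recent call last):
  File "<stdin>", line 2, in <module>
  File "h.py", line 28, in lid
    k=(r>70)&(r<150);print("lid theta (outer face seen)",np.percentile(a[k],[10,50,90]).round(3),k.sum())
                                                         ~~~~~~~~~~~~~^^^^^^^^^^^^^^^^^
    return _quantile_unchecked(
        a, q, axis, out, overwrite_input, method, keepdims, weights)
    return _ureduce(a,
                    func=_quantile_ureduce_func,
    ...<5 lines>...
                    overwrite_input=overwrite_input,
                    method=method)
    r = func(a, **kwargs)
    result = _quantile(arr,
                       quantiles=q,
    ...<2 lines>...
                       out=out,
                       weights=wgt)
    slices_having_nans = np.isnan(arr[-1, ...])
                                  ~~~^^^^^^^^^
IndexError: index -1 is out of bounds for axis 0 with size 0
```

Emit:
move_arm --motion "-1 0.03 0 -0.005 0; -1 0.068 0 -0.005 0; -1 0.11 0 -0.005 0; -1 0.15 0 0 0; -1 0.19 0 0.007 0; -1 0.233 0 0.018 0; -1 0.272 0 0.032 0; -1 0.31 0 0.05 0; -1 0.346 0 0.071 0; -1 0.38 0 0.095 0; -1 0.38 0 0.095 0"

```text
time: 3.95
position: [0.5238, -0.0749, 0.1525]
tool_rot: [0.766, 0.643, -0.0, -0.001]
ft_force: [1.7, -1.4, 1.4]
grip_width: 0.0002
grip_force: 0.8
```

```bash
python3 - <<'E'
from h import *
plan([(0,-4.7,135),(0,7.7,113),(0,14,89)])
im,d,m=cam("scene");cv2.imwrite("pics/s2.png",cv2.resize(im[100:320,200:460,::-1],None,fx=3,fy=2.7))
E
```

```text
TCP fix [ 1.000e-01 -2.030e+01  1.525e+02] F [ 1.7 -1.4  1.4] t 3.95 turn -0.0002
(0, -4.7, 135) [ 0.078 -0.     0.088]
(0, 7.7, 113) [ 0.14  -0.     0.198]
(0, 14, 89) [0.171 0.    0.318]
```

View pics/s2.png

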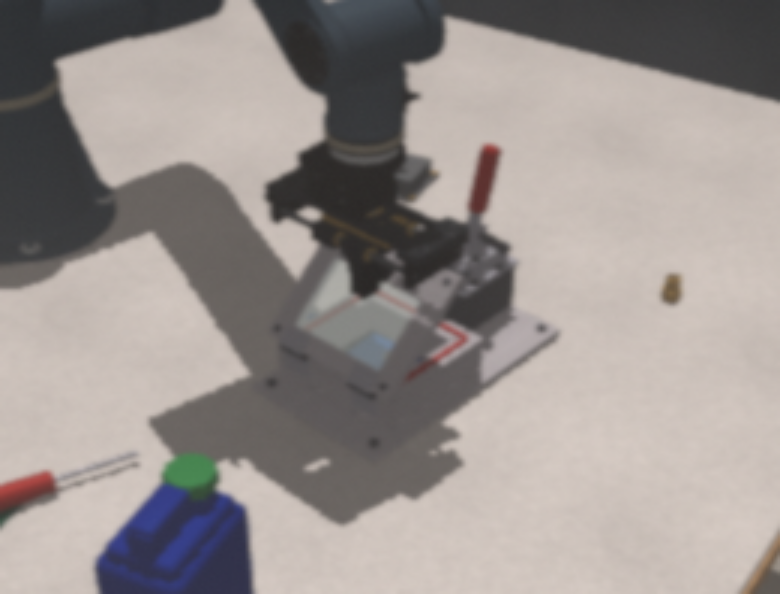

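The lid is now at about 45°, with the fingertips on its outer face at crop (370,290), and it is clear of the clamp. Continuing more slowly.

Emit:
move_arm --motion "-1 0.016 0 0.013 0; -1 0.032 0 0.027 0; -1 0.047 0 0.042 0; -1 0.061 0 0.057 0; -1 0.075 0 0.072 0; -1 0.088 0 0.088 0; -1 0.1 0 0.105 0; -1 0.11 0 0.123 0; -1 0.121 0 0.141 0; -1 0.132 0 0.16 0; -1 0.141 0 0.179 0; -1 0.15 0 0.198 0"

```text
time: 5.0
position: [0.5289, -0.0466, 0.1134]
tool_rot: [0.766, 0.643, -0.0, -0.001]
ft_force: [-2.8, 0.8, 3.8]
grip_width: 0.0004
grip_force: 1.7
```

```bash
python3 - <<'E'
from h import *
plan([(0,14,89)])
E
```

```text
TCP fix [  0.3   8.4 113.4] F [-2.8  0.8  3.8] t 5.0 turn -0.0004
(0, 14, 89) [ 0.028 -0.001  0.122]
```

Emit:
move_arm --motion "-1 0.005 0 0.012 0; -1 0.01 0 0.024 0; -1 0.014 0 0.036 0; -1 0.018 0 0.048 0; -1 0.02 0 0.06 0; -1 0.022 0 0.072 0; -1 0.022 0 0.084 0; -1 0.022 0 0.094 0; -1 0.022 0 0.102 0; -1 0.022 0 0.109 0; -1 0.022 0 0.115 0; -1 0.022 0 0.115 0"

```text
time: 6.0
position: [0.531, -0.0431, 0.0909]
tool_rot: [0.766, 0.643, 0.0, 0.001]
ft_force: [1.3, 1.0, 1.1]
grip_width: 0.0005
grip_force: 0.6
```

Emit:
move_arm --motion "-1 0 0 0.005 0; -1 0 0 0.01 0; -1 0 0 0.015 0; -1 0 0 0.015 0"

```text
time: 6.33
position: [0.5308, -0.043, 0.0879]
tool_rot: [0.766, 0.643, 0.0, 0.001]
ft_force: [1.1, 0.9, 1.6]
grip_width: 0.0002
grip_force: 1.0
```

```bash
python3 - <<'E'
from h import *
plan([(0,14,89)])
lid("scene")
E
```

```text
TCP fix [ 1.5 12.3 87.9] F [1.1 0.9 1.6] t 6.3333 turn -0.0004
(0, 14, 89) [ 0.009 -0.007 -0.005]
lid theta (outer face seen) [-0.007  0.049  1.064] 281
```

Emit:
move_arm --motion "-1 0 0 0.006 0; -1 0 0 0.012 0; -1 0 0 0.018 0; -1 0 0 0.018 0"

```text
time: 6.72
position: [0.5307, -0.0431, 0.0872]
tool_rot: [0.766, 0.643, 0.0, 0.001]
ft_force: [-3.0, 1.3, 23.7]
grip_width: 0.0005
grip_force: 11.9
```

```bash
python3 - <<'E'
from h import *
plan([(0,14,89)])
im,d,m=cam("scene");cv2.imwrite("pics/s3.png",cv2.resize(im[140:290,250:420,::-1],None,fx=4.5,fy=4))
F=w2fix(pts(d,m))[d>0]
for y in (-50,-30,40,50,60,70):
    k=(abs(F[:,1]-y)<5)&(F[:,0]>60)&(F[:,0]<80)&(F[:,2]>55);Q=F[k];print(y,k.sum(),np.percentile(Q[:,2],[10,50,90]).round(1) if k.any() else '')
E
```

```text
TCP fix [ 1.4 12.2 87.2] F [-3.   1.3 23.7] t 6.7167 turn -0.0003
(0, 14, 89) [ 0.009 -0.007 -0.009]
-50 21 [58.7 81.1 82.2]
-30 21 [ 57.3  82.4 187.9]
40 29 [ 74.6  82.2 191.7]
50 24 [ 59.8  81.3 160.8]
60 21 [57.5 79.8 83.2]
70 13 [73.8 81.4 85.6]
```

View pics/s3.png

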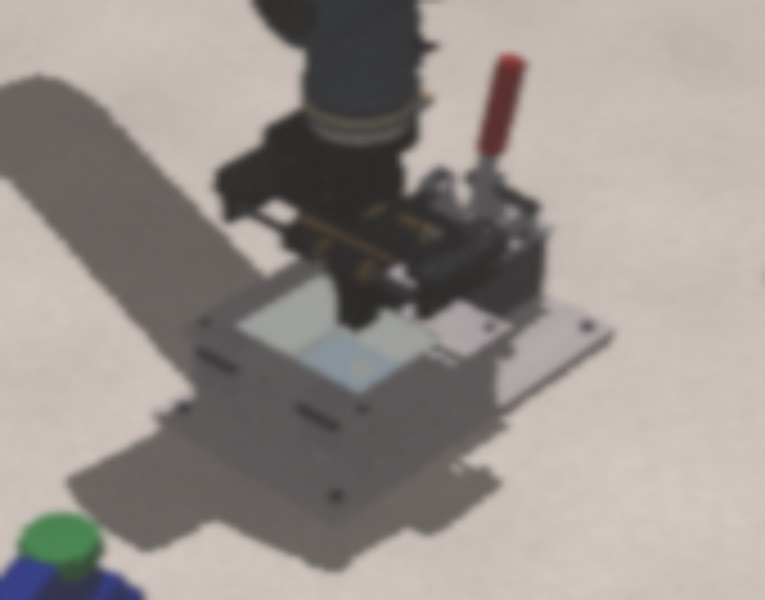

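The lid lies level: its top reads about 81 mm, and the press met 24 N at the stop. The window at crop (340,340) shows the housing untouched. Retracting upward and moving over to the handle's inner side.

Emit:
move_arm --motion "-1 -0.02 0 -0.03 0; -1 -0.05 0 -0.15 0; -1 -0.08 0 -0.35 0; -1 -0.08 0 -0.55 0; -1 -0.08 0 -0.75 0; -1 -0.08 0 -0.95 0; -1 0 0 -1 0; -1 0.15 0 -1 0; -1 0.35 0 -1 0; -1 0.5 -0.007 -1 0; -1 0.55 -0.007 -1 0; -1 0.55 -0.007 -1 0"

```text
time: 7.77
position: [0.5471, 0.0674, 0.2836]
tool_rot: [0.765, 0.645, -0.001, -0.0]
ft_force: [0.7, -0.7, 0.5]
grip_width: 0.0002
grip_force: 0.0
```

```bash
python3 - <<'E'
from h import *
plan([(0,122,287),(0,122,226),(0,140,226)])
im,d,m=cam("top");F=w2fix(pts(d,m))[d>0]
for y in (-50,-30,0,30,60,70):
    k=(abs(F[:,1]-y)<6)&(abs(F[:,0])>58)&(abs(F[:,0])<78)&(F[:,2]>55)&(F[:,2]<100);Q=F[k];print(y,k.sum(),np.median(Q[:,2]) if k.any() else '')
E
```

```text
TCP fix [ -1.4 123.9 283.6] F [ 0.7 -0.7  0.5] t 7.7667 turn 0.0008
(0, 122, 287) [-0.01   0.007 -0.017]
(0, 122, 226) [-0.009  0.007  0.288]
(0, 140, 226) [0.081 0.008 0.288]
-50 62 81.63651846742493
-30 63 81.06162132198102
0 60 80.93194782843727
30 59 80.88910671333305
60 60 81.46822436748269
70 54 81.82860103711232
```

```bash
python3 - <<'E'
from h import *
T=[(0,122,222)]
for k in range(23):
    f=k/22;p=np.radians(76.8-78.5*f);pin=np.array([131-21*f,110+15*f])
    c=pin+107*np.array([np.cos(p),np.sin(p)])+9*np.array([-np.sin(p),np.cos(p)]);T.append((0,round(c[0]-9,1),round(c[1]+8,1)))
plan(T)
E
```

```text
TCP fix [ -1.1 122.4 283.6] F [-0.  -0.  -0.6] t 7.8167 turn 0.0004
(0, 122, 222) [-0.002  0.006  0.308]
(0, np.float64(137.7), np.float64(224.2)) [0.077 0.006 0.297]
(0, np.float64(143.3), np.float64(223.7)) [0.105 0.006 0.299]
(0, np.float64(148.8), np.float64(222.8)) [0.132 0.006 0.304]
(0, np.float64(154.3), np.float64(221.5)) [0.16  0.006 0.31 ]
(0, np.float64(159.6), np.float64(219.8)) [0.186 0.006 0.319]
(0, np.float64(164.7), np.float64(217.7)) [0.212 0.006 0.329]
(0, np.float64(169.6), np.float64(215.3)) [0.236 0.006 0.341]
(0, np.float64(174.4), np.float64(212.4)) [0.261 0.006 0.356]
(0, np.float64(178.9), np.float64(209.3)) [0.283 0.006 0.371]
(0, np.float64(183.2), np.float64(205.8)) [0.305 0.006 0.388]
(0, np.float64(187.1), np.float64(202.0)) [0.324 0.006 0.407]
(0, np.float64(190.8), np.float64(197.8)) [0.343 0.006 0.428]
(0, np.float64(194.2), np.float64(193.5)) [0.36  0.007 0.45 ]
(0, np.float64(197.3), np.float64(188.8)) [0.375 0.007 0.473]
(0, np.float64(200.0), np.float64(183.9)) [0.389 0.007 0.498]
(0, np.float64(202.4), np.float64(178.8)) [0.401 0.007 0.523]
(0, np.float64(204.4), np.float64(173.5)) [0.411 0.007 0.55 ]
(0, np.float64(206.1), np.float64(168.0)) [0.419 0.007 0.577]
(0, np.float64(207.3), np.float64(162.3)) [0.425 0.007 0.606]
(0, np.float64(208.1), np.float64(156.6)) [0.429 0.007 0.634]
(0, np.float64(208.6), np.float64(150.7)) [0.432 0.007 0.664]
(0, np.float64(208.6), np.float64(144.8)) [0.432 0.007 0.693]
(0, np.float64(208.2), np.float64(138.8)) [0.43  0.007 0.723]
```

Emit:
move_arm --motion "-1 -0.01 0.007 0.1 0; -1 -0.01 0.007 0.2 0; -1 -0.01 0.007 0.29 0; -1 -0.01 0.007 0.305 0; -1 -0.01 0.007 0.305 0"

```text
time: 8.23
position: [0.5476, 0.0619, 0.2219]
tool_rot: [0.766, 0.642, -0.002, -0.001]
ft_force: [-0.7, 0.3, 0.0]
grip_width: 0.0002
grip_force: 0.0
```

```bash
python3 - <<'E'
from h import *
plan([(0,145,222)])
E
```

```text
TCP fix [1.000e-01 1.186e+02 2.219e+02] F [-0.7  0.3  0. ] t 8.2333 turn -0.001
(0, 145, 222) [ 0.132 -0.001 -0.001]
```

Emit:
move_arm --motion "-1 0.05 0 0 0; -1 0.09 0 -0.005 0; -1 0.12 0 -0.005 0; -1 0.145 0 0 0; -1 0.175 0 0.005 0; -1 0.2 0 0.014 0; -1 0.225 0 0.025 0; -1 0.25 0 0.037 0; -1 0.273 0 0.051 0; -1 0.295 0 0.067 0; -1 0.315 0 0.084 0; -1 0.335 0 0.103 0"

```text
time: 9.23
position: [0.5619, 0.1303, 0.2053]
tool_rot: [0.765, 0.644, 0.002, 0.002]
ft_force: [-0.5, -2.4, 5.0]
grip_width: 0.0002
grip_force: 2.7
```

```bash
python3 - <<'E'
from h import *
plan([(0,194,193.5),(0,200,184),(0,204.4,173.5),(0,207.3,162.3),(0,208.5,150.7),(0,208.2,138.8)])
im,d,m=cam("scene");cv2.imwrite("pics/s4.png",cv2.resize(im[120:270,270:440,::-1],None,fx=4.5,fy=4))
E
```

```text
TCP fix [  2.4 188.4 205.3] F [-0.5 -2.4  5. ] t 9.2333 turn 0.0
(0, 194, 193.5) [ 0.028 -0.012  0.059]
(0, 200, 184) [ 0.058 -0.013  0.107]
(0, 204.4, 173.5) [ 0.08  -0.013  0.159]
(0, 207.3, 162.3) [ 0.095 -0.013  0.215]
(0, 208.5, 150.7) [ 0.101 -0.013  0.273]
(0, 208.2, 138.8) [ 0.099 -0.014  0.333]
```

View pics/s4.png

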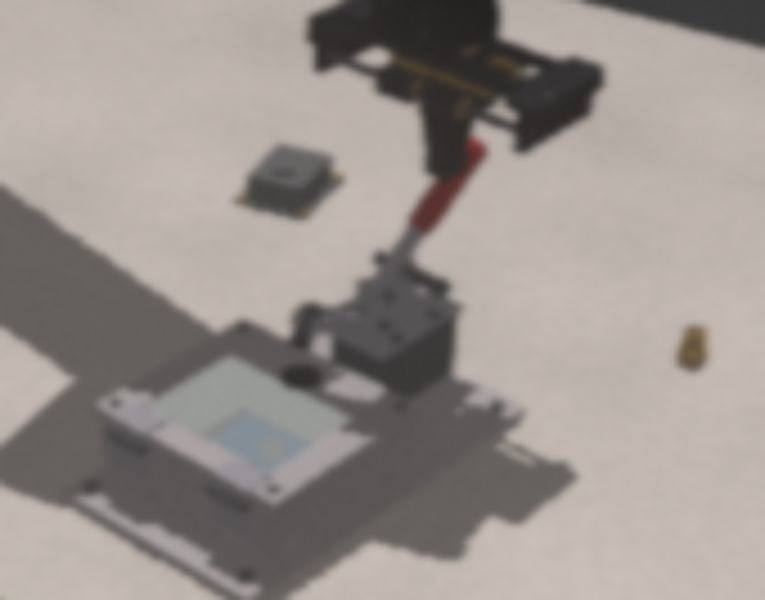

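The handle is about halfway over, with the fingers on its inner face at crop (445,165), and the clamp arm is coming down onto the lid. Continuing.

Emit:
move_arm --motion "-1 0.016 -0.006 0.025 0; -1 0.03 -0.01 0.048 0; -1 0.045 -0.01 0.07 0; -1 0.058 -0.01 0.095 0; -1 0.07 -0.01 0.12 0; -1 0.08 -0.01 0.147 0; -1 0.088 -0.01 0.174 0; -1 0.095 -0.01 0.202 0; -1 0.1 -0.01 0.23 0; -1 0.101 -0.01 0.258 0; -1 0.101 -0.01 0.288 0; -1 0.1 -0.01 0.31 0"

```text
time: 10.28
position: [0.5607, 0.1501, 0.1395]
tool_rot: [0.766, 0.643, -0.001, -0.001]
ft_force: [-0.2, 1.5, 1.5]
grip_width: 0.0002
grip_force: 0.8
```

Emit:
move_arm --motion "-1 0 0 0.01 0; -1 0 0 0.02 0; -1 0 0 0.03 0; -1 0 0 0.03 0"

```text
time: 10.62
position: [0.5609, 0.1504, 0.1354]
tool_rot: [0.766, 0.643, -0.0, -0.001]
ft_force: [-2.6, 2.3, 9.8]
grip_width: 0.0006
grip_force: 4.8
```

```bash
python3 - <<'E'
from h import *
plan([(0,208.2,138.8)])
im,d,m=cam("scene");P=w2fix(pts(d,m))
hsv=cv2.cvtColor(im,cv2.COLOR_RGB2HSV)
k=((hsv[...,0]<8)|(hsv[...,0]>172))&(hsv[...,1]>70)&(d>0)&(abs(P[...,0])<30)&(P[...,1]>140)&(P[...,1]<270)
Q=P[k];print(len(Q),Q.min(0),Q.max(0))
b=Q[Q[:,1]>Q[:,1].max()-15];a=Q[Q[:,1]<Q[:,1].min()+15];print("outer",b.mean(0),"inner",a.mean(0))
E
```

```text
TCP fix [ -2.  208.  135.4] F [-2.6  2.3  9.8] t 10.6167 turn -0.0005
(0, 208.2, 138.8) [ 0.001  0.01  -0.017]
88 [ -0.73896937 162.78934411 112.53583001] [ 15.14365136 236.83266176 138.54286873]
outer [  8.13735494 230.5825963  123.54960297] inner [  8.4652403  170.03608899 125.81895132]
```

Emit:
move_arm --motion "-1 0 0 0.007 0; -1 0 0 0.014 0; -1 0 0 0.02 0; -1 0 0 0.02 0"

```text
time: 11.0
position: [0.561, 0.1506, 0.1327]
tool_rot: [0.766, 0.643, 0.0, -0.001]
ft_force: [-4.6, 3.5, 15.6]
grip_width: 0.0004
grip_force: 7.6
```

Emit:
move_arm --motion "-1 0 0 0.007 0; -1 0 0 0.014 0; -1 0 0 0.02 0; -1 0 0 0.02 0"

```text
time: 11.33
position: [0.5611, 0.1509, 0.1296]
tool_rot: [0.766, 0.643, 0.001, -0.001]
ft_force: [-6.0, 3.0, 20.0]
grip_width: 0.0005
grip_force: 10.1
```

```bash
python3 - <<'E'
from h import *
plan([])
E
```

```text
TCP fix [ -1.8 208.6 129.6] F [-6.  3. 20.] t 11.3333 turn -0.0006
```

```bash
python3 - <<'E'
from h import *
im,d,m=cam("scene");cv2.imwrite("pics/s5.png",cv2.resize(im[130:260,280:440,::-1],None,fx=5,fy=4.6,interpolation=cv2.INTER_CUBIC))
P=w2fix(pts(d,m));hsv=cv2.cvtColor(im,cv2.COLOR_RGB2HSV)
k=((hsv[...,0]<8)|(hsv[...,0]>172))&(hsv[...,1]>70)&(d>0)&(abs(P[...,0])<30)&(P[...,1]>140)&(P[...,1]<270)
Q=P[k]
for y in range(165,245,10):
    q=Q[abs(Q[:,1]-y)<5];print(y,len(q),q.max(0).round(1) if len(q) else '')
E
```

```text
165 5 [ 10.1 169.8 128.2]
175 13 [ 14.7 179.6 129.5]
185 13 [ 12.8 189.9 126.3]
195 13 [ 12.  200.  127.2]
205 7 [ 12.9 209.5 125.1]
215 16 [ 14.2 219.3 133.2]
225 8 [ 15.5 229.  120.7]
235 9 [ 12.8 238.4 119.8]
```

View pics/s5.png

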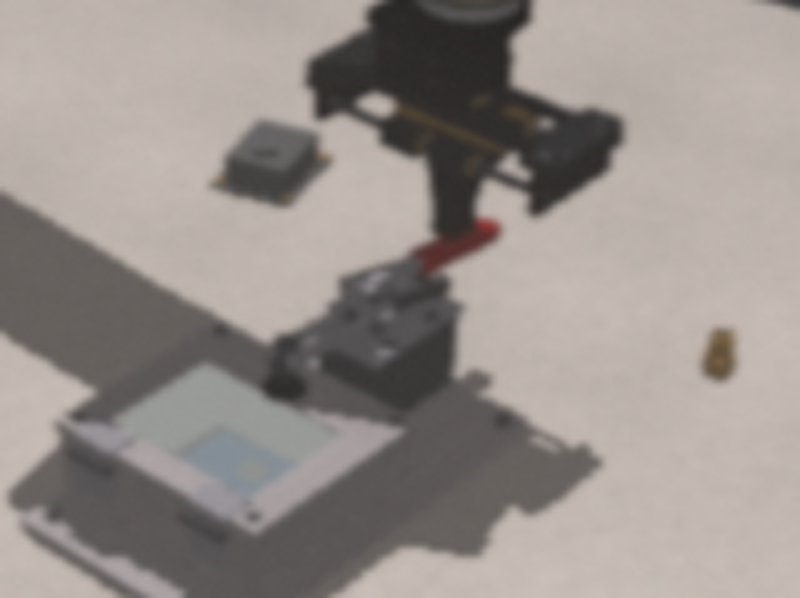

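The handle is level at crop (455,250), with the clamp foot on the lid at (285,385). Force is rising against the stop, so I'll release upward and check.

Emit:
move_arm --motion "-1 0 0 -0.03 0; -1 0 0 -0.08 0; -1 0 0 -0.2 0; -1 0 0 -0.4 0; -1 0 0 -0.6 0; -1 0 0 -0.8 0; -1 0 0 -0.95 0; -1 -0.2 -0.2 -1 0; -1 -0.4 -0.4 -1 0; -1 -0.6 -0.6 -1 0; -1 -0.7 -0.8 -1 0; -1 -0.7 -0.8 -1 0"

```text
time: 12.38
position: [0.3828, 0.0409, 0.3263]
tool_rot: [0.766, 0.643, -0.001, -0.0]
ft_force: [-0.5, -0.2, 0.6]
grip_width: 0.0007
grip_force: 0.0
```

```bash
python3 - <<'E'
from h import *
plan([])
im,d,m=cam("scene");cv2.imwrite("pics/s6.png",cv2.resize(im[130:260,280:440,::-1],None,fx=5,fy=4.6,interpolation=cv2.INTER_CUBIC))
for n in("scene","top"):
    im,d,m=cam(n)
    P=w2fix(pts(d,m));hsv=cv2.cvtColor(im,cv2.COLOR_RGB2HSV)
    k=((hsv[...,0]<8)|(hsv[...,0]>172))&(hsv[...,1]>70)&(d>0)&(abs(P[...,0])<30)&(P[...,1]>140)&(P[...,1]<270)&(P[...,2]<250)
    Q=P[k]
    for y in range(165,255,10):
        q=Q[abs(Q[:,1]-y)<5];print(y,len(q),np.median(q,0).round(1),q.max(0).round(1)) if len(q) else 0
    F=P[d>0];k=(abs(F[:,0])>58)&(abs(F[:,0])<78)&(abs(F[:,1])<70)&(F[:,2]>75)&(F[:,2]<100);print("lid z",np.median(F[k,2]))
E
```

```text
TCP fix [-158.7   69.6  326.3] F [-0.5 -0.2  0.6] t 12.3833 turn -0.0003
165 10 [  8.5 166.9 130.6] [ 13.5 169.4 132.8]
175 15 [  6.1 175.4 129.5] [ 15.4 179.8 136.1]
185 15 [  6.7 184.  130.8] [ 15.8 189.  135.6]
195 15 [  8.9 195.8 129.2] [ 13.6 199.1 133.7]
205 13 [  8.  206.2 129.8] [ 15.  209.7 135.2]
215 13 [  8.1 213.3 129.4] [ 13.9 219.8 134. ]
225 12 [  8.8 224.6 128. ] [ 13.8 229.4 132.9]
235 11 [  5.8 233.1 128.7] [ 13.8 238.7 132.1]
245 3 [  8.1 240.7 125.3] [  9.1 240.9 126.9]
lid z 81.7550021508635
165 10 [  1.6 167.8 129.8] [  7.8 170.  135.1]
175 28 [ -1.5 174.8 130.5] [  9.  180.  135.7]
185 27 [  1.5 184.7 129.5] [ 11.  190.  133.4]
195 24 [  1.4 194.6 129.4] [  9.3 199.8 134.1]
205 26 [-1.000e-01  2.055e+02  1.294e+02] [ 21.5 209.5 133.5]
215 23 [ -0.4 214.4 129.9] [  8.9 219.9 133.6]
225 24 [  0.5 225.6 128.2] [  8.9 230.  133.9]
235 21 [ -0.6 234.  128.3] [  8.3 239.2 133.3]
245 3 [  1.3 240.5 126.6] [  3.9 242.5 127.6]
lid z 81.38189626532221
```

View pics/s6.png

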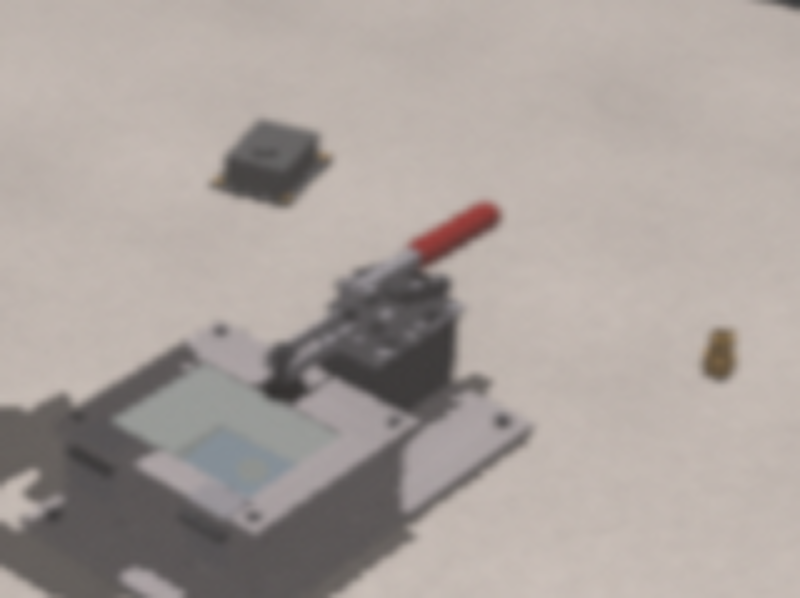

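The handle's top falls about 2° over its length, which matches its end stop. The lid is level at 81 mm, the clamp foot at crop (285,385) is on the lid, and the arm is clear. Handing in.

```bash
python3 -c "
from rig import robot
print(robot.hand_in())"
```

```text
the job is handed in; nothing more can be done
None
```

The lid is fully shut and level, the clamp handle is down at its stop with the clamp foot on the lid, the arm is clear of everything, and I handed the job in after about 12.5 s; no verdict came back.

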